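# Erect the fold-up tray, load the feeding dishes and spray them

## Robot

A 7-joint arm with a two-finger parallel gripper is mounted at the origin on the work surface. World frame = base frame: x ahead of the robot, y to its left, z up, the work surface at z = 0. Lengths are in m, angles in rad, forces in N, time in s.
With the tool pointing down it reaches from about 0.425 to 0.925 m from the base axis. Payload 6.8 kg.
Tool frame: the origin (TCP) lies midway between the tips of the shut fingers; the grasp point (between the pads) lies 19 mm behind it; z points along the fingers, y is the line along which they close (so a half turn about z gives the same grasp; the last joint's range is limited). The gripper opens to 85 mm and grips with 20 to 120 N. Pads are 22 mm wide; open, the fingers measure 114 mm over their backs; the gripper's body (76 mm by 85 mm) begins 54 mm behind the grasp point. The pads swing forward as they close: fully open they stand 13 mm farther back than shut.
Start: joints at [1.223, 0.477, 0.022, 1.555, -0.011, 1.109, -0.083], TCP at [0.16, -0.656, 0.231] pointing down, gripper open.
Joint ranges: [-2.96, 2.96], [-0.34, 2.1], [-1.41, 1.46], [0.24, 2.44], [-1.37, 4.51], [0.17, 1.92], [-2.96, 2.96]. Speed limits (rad/s): [2.39, 2.39, 3.14, 3.14, 3.14, 3.14, 3.14].

## Interface

Orientations are given as a rotation vector (axis times angle).
In Python, from station import get_state, capture, ctrl gives the robot as it stands.
- The arm moves only by the tool servo_tool, never from a script. Its argument "moves" is text: rows parted by semicolons, each of 7 numbers parted by spaces: the shift along the tool's x, y, z in shares of 1 m (1.0 is 1 m), then the turn, a rotation vector about the tool's x, y, z in shares of pi rad (1.0 is pi rad), then the finger opening in cm, from 0 to 8.54. A call has 1 to 20 rows; each row is the pose to reach, as a shift and turn from the pose commanded when the call began, along the tool's axes at that moment; what a row does not reach only later rows make up. A row lasts 1/8 s, in which the tool goes at most 62.5 mm and 10.7 degrees, less where a joint would pass 70% of its speed; a pose out of reach is approached as far as the arm can. A shift or turn number past 1, either way, is cut back to 1. A call with a gripper value outside its range is refused whole. The fingers move at their own pace and stop on an object; the grip force is fixed at half the most. Time passes only in rows, so rows that repeat a pose let the fingers close. It gives the time, the measured TCP pose, the force, the opening and the grip force at its end, in the units of the state.
- get_state(): the state, without advancing time (a new reading comes with each control period).
- capture(name): name is "scene" or "side" or "wrist"; returns a dict with "pixels" (400x640x3 uint8, blue, green, red), "depth" (400x640 float32, m along the optical axis (not along the pixel's ray), 0 where there is no reading), "K" (3x3 intrinsics, pixels), "xyz" and "attitude" of the camera in the world. Camera axes: x right, y down, z forward; pixel columns grow to the right and rows downward; lengths in m; the calibration is good to about 2 mm. A picture is of the moment at which its call begins.
- ctrl.job_done(): hands the job in; it is judged then, once.
The state is a dict: "clock": time; "qpos": joint angles; "joint_velocities": joint speeds; "effort": joint torques, N m; "position": TCP position; "orientation": TCP orientation; "force": force on the tool from outside, world axes, zero at the start; "torque": the same for the moment, N m; "opening": finger opening in m; "grip_force": force on a finger pad.
Only numpy, scipy, OpenCV 4.12 (cv2) and the standard library are available. Lean on these libraries where they do the work, as an engineer would, in place of code of your own. Each camera call takes 0.05 s, during which the arm holds its last target. There are 200 camera calls.

## Task

Get the bearded dragon's small feeding dishes ready for disinfecting: first raise all four hinged sides of the fold-up tray until each stands fully upright. Once the box stands, set every small white ceramic dish standing loose on the shelf in it, flat on its floor and right way up, and only then give the clamped sprayer two full squeezes, letting the trigger spring right back after each. Leave the plates in the wooden rack, and the jar, stone, scoop, lamp guard and brush where they are.

Things in the scene. Friction and masses are not known exactly. Their poses are not given: they have to be found in the camera images.
- tray: fold-up tray, fixed to the shelf: grey floor plate with four white hinged sides, each with a tongue. Origin on the shelf under the centre of the floor plate; x and y along the plate's 126 mm and 206 mm edges, z up; the floor's top is 16 mm above the shelf. The upright sides enclose 127 (x) by 207 (y) mm, 45 mm deep; the tongues then reach 87 mm above the shelf
- side_near (a joint): hinge of the tray's near side (-x of the tray): 0 = flat outward, 1.571 = upright, its stop; starts at 0 to 0.35. Hinge line 66 mm from the tray's centre, 16 mm above the shelf. Stiff friction hinge (0.07 N m), no spring: stays where it is left. Panel 208 mm long, 5 mm thick, 45 mm from hinge line to edge
- tab_near (a point): grip point on the tongue of the near side, 61 mm from its hinge line. The tongue, at the middle of the panel's edge and in its plane, is 18 mm wide (along the hinge), 6 mm thick and ends 71 mm from the hinge line; pinched across its width it pivots between the finger pads as the side rises
- side_far (a joint): hinge of the tray's far side (+x of the tray): 0 = flat outward, 1.571 = upright, its stop; starts at 0 to 0.35. Hinge line 66 mm from the tray's centre, 16 mm above the shelf. Stiff friction hinge (0.07 N m), no spring: stays where it is left. Panel 208 mm long, 5 mm thick, 45 mm from hinge line to edge
- tab_far (a point): grip point on the tongue of the far side, 61 mm from its hinge line. The tongue, at the middle of the panel's edge and in its plane, is 18 mm wide (along the hinge), 6 mm thick and ends 71 mm from the hinge line; pinched across its width it pivots between the finger pads as the side rises
- side_left (a joint): hinge of the tray's left side (+y of the tray): 0 = flat outward, 1.571 = upright, its stop; starts at 0 to 0.35. Hinge line 106 mm from the tray's centre, 16 mm above the shelf. Stiff friction hinge (0.07 N m), no spring: stays where it is left. Panel 126 mm long, 5 mm thick, 45 mm from hinge line to edge
- tab_left (a point): grip point on the tongue of the left side, 61 mm from its hinge line. The tongue, at the middle of the panel's edge and in its plane, is 18 mm wide (along the hinge), 6 mm thick and ends 71 mm from the hinge line; pinched across its width it pivots between the finger pads as the side rises
- side_right (a joint): hinge of the tray's right side (-y of the tray): 0 = flat outward, 1.571 = upright, its stop; starts at 0 to 0.35. Hinge line 106 mm from the tray's centre, 16 mm above the shelf. Stiff friction hinge (0.07 N m), no spring: stays where it is left. Panel 126 mm long, 5 mm thick, 45 mm from hinge line to edge
- tab_right (a point): grip point on the tongue of the right side, 61 mm from its hinge line. The tongue, at the middle of the panel's edge and in its plane, is 18 mm wide (along the hinge), 6 mm thick and ends 71 mm from the hinge line; pinched across its width it pivots between the finger pads as the side rises
- dish1: small round white ceramic feeding dish, straight-walled, open on top, outside diameter 54 mm, 28 mm high, wall 5 mm, inner floor 6 mm thick, about 90 g; loose, stands upright on the shelf at the start; origin at the centre of its underside, z towards its mouth. May be absent
- dish2: small round white ceramic feeding dish, straight-walled, open on top, outside diameter 54 mm, 28 mm high, wall 5 mm, inner floor 6 mm thick, about 90 g; loose, stands upright on the shelf at the start; origin at the centre of its underside, z towards its mouth. May be absent
- dish3: small round white ceramic feeding dish, straight-walled, open on top, outside diameter 54 mm, 28 mm high, wall 5 mm, inner floor 6 mm thick, about 90 g; loose, stands upright on the shelf at the start; origin at the centre of its underside, z towards its mouth. May be absent
- dish4: small round white ceramic feeding dish, straight-walled, open on top, outside diameter 54 mm, 28 mm high, wall 5 mm, inner floor 6 mm thick, about 90 g; loose, stands upright on the shelf at the start; origin at the centre of its underside, z towards its mouth. May be absent
- sprayer: trigger sprayer clamped on its side on a fixed stand; origin on the shelf. Its grip (26 mm wide in y, 24 mm high, centred 70 mm above the shelf) runs level along its -x axis from x = -4 to -100 mm at y = 0; the barrel and clamp lie at x = -8 to 32 mm, top 88 mm above the shelf, nozzle along +y, over the tray. The trigger lies level beside the grip on its +y side
- trigger (a joint): sprayer trigger: 0 = released, 0.40 = squeezed fully to its stop; swings level towards the grip (to the sprayer's -y) about an upright axis at sprayer x = -6, y = 40 mm; sprung back to 0, about 2 N at the start and 9 N at the stop at trigger_pad
- trigger_pad (a point): press point on the trigger's outer face, 45 mm from its hinge, 70 mm above the shelf. Released, it lies at sprayer x = -51, y = +44 mm, so grip and trigger together are 57 mm wide there (back of the grip at y = -13); squeezed fully, 39 mm. The trigger is a bar 60 mm long, 8 mm thick, 18 mm high
- jar: closed supplement jar, 42 mm diameter, 60 mm high, not part of the job; origin under its centre
- stone: rounded grey stone, about 52 mm across, 30 mm high, not part of the job; origin under its centre
- scoop: red plastic scoop, 160 mm long, 54 mm wide, not part of the job; origin at its underside near the middle, handle to -x
- lamp_guard: chrome wire lamp guard, 122 mm diameter, 82 mm high, not part of the job; origin under its centre
- brush: cleaning brush, not part of the job; origin at its middle underside

How it is judged:
On the way, in this order (a step that is already met when the one before it is completed fails the run):
1. all four sides of the tray stand upright (value of joint each of side_near, side_far, side_left, side_right above 1.45 rad), for 0.2 s.
2. with the sides upright, every dish stands flat and right way up on the tray floor, let go (all of step 1 and x of dish1 in the frame of tray between -0.05 and 0.05 m and y of dish1 in the frame of tray between -0.09 and 0.09 m and z of each of dish1, dish2, dish3, dish4 in the frame of tray below 0.022 m and angle between each of dish1, dish2, dish3, dish4's own z axis and vertical below 0.15 rad and contact force between each of dish1, dish2, dish3, dish4 and the fingers below 0.3 N and x of dish2 in the frame of tray between -0.05 and 0.05 m and y of dish2 in the frame of tray between -0.09 and 0.09 m and x of dish3 in the frame of tray between -0.05 and 0.05 m and y of dish3 in the frame of tray between -0.09 and 0.09 m and x of dish4 in the frame of tray between -0.05 and 0.05 m and y of dish4 in the frame of tray between -0.09 and 0.09 m), for 0.2 s.
3. trigger squeezed fully (first time) (all of step 2 and value of joint trigger above 0.33 rad), for 0.1 s.
4. trigger let back (all of step 2 and value of joint trigger below 0.06 rad), for 0.1 s.
5. trigger squeezed fully (second time) (all of step 3), for 0.1 s.
6. trigger let back (all of step 4), for 0.1 s.
At the end, for the whole second after the job is handed in: All four sides upright (joints above 1.45 rad), every dish that is present stands inside the tray on its floor (underside within 6 mm of the floor, tilt under 0.15 rad), at rest and let go, trigger back (below 0.06 rad) after two full squeezes (above 0.33 rad) (all of step 6 and linear speed of each of dish1, dish2, dish3, dish4 below 0.03 m/s); the robot touches nothing.
It fails at once if a bystander (jar, stone, scoop, lamp guard, brush) moved more than 6 cm (distance of any of jar, stone, scoop, lamp_guard, brush from where it was at the start of the episode above 0.06 m).
Of dish1, dish2, dish3, dish4 only 2 to 4 are there at a start; the rules pass over those that are not, and their reading is None.
At some moment in a run one of dish1, dish2, dish3, dish4 may be knocked a few centimetres aside while the robot is not near it.
It also fails if it takes over 210 s, if anything falls off the work surface, if the arm or the gripper's body presses on something with over 40 N, if the wrist force passes 120 N, or if a joint passes its speed limit or range.

## Working session

There is one attempt and no reset: what is moved stays moved. The work goes in short steps, Python scripts to look and compute and a tool call to move; the robot and the scene stay as the last step left them, time stands still between calls to the robot, and variables do not carry over. Pictures are saved under pics/ and viewed, at most 14 in all, crops included, and the job is handed in when it is done.

Besides the shell and the picture viewer there is one more tool, called after ">>>" as name(argument=value, ...) on one line, values as JSON. servo_tool: Moves the arm, as the interface text tells. Its arguments: {"type":"object","properties":{"moves":{"type":"string"}},"required":["moves"]}

```bash
mkdir -p pics; ls
cat > h.py <<'E'
import numpy as np, cv2
from scipy.spatial.transform import Rotation as R
from station import get_state, capture, ctrl
def att(a):
    a=np.array(a,float)
    return a if a.shape==(3,3) else (R.from_rotvec(a).as_matrix() if a.size==3 else R.from_quat(a).as_matrix())
def pts(c):
    d=c['depth'];K=np.array(c['K']);v,u=np.mgrid[:400,:640]
    p=np.stack([(u-K[0,2])/K[0,0]*d,(v-K[1,2])/K[1,1]*d,d],-1)
    return p@att(c['attitude']).T+np.array(c['xyz'])
def ray(c,u,v,z):
    K=np.array(c['K']);r=att(c['attitude'])@np.array([(u-K[0,2])/K[0,0],(v-K[1,2])/K[1,1],1]);o=np.array(c['xyz'])
    return o+r*(z-o[2])/r[2]
E
python3 - <<'E'
from h import *
s=get_state();print(s)
for n in("scene","side","wrist"):
    c=capture(n);print(n,c['xyz'],c['attitude'],c['K']);cv2.imwrite(f'pics/{n}0.png',c['pixels']);np.savez(f'{n}0.npz',**c)
E
```

```text
pics
{'clock': 0.0, 'qpos': array([ 1.22289886,  0.47779008,  0.02236871,  1.55647101, -0.01146169,
        1.10927351, -0.08309203]), 'joint_velocities': array([-1.29349456e-03, -1.26339186e-03, -8.95890458e-05, -3.47266305e-04,
        1.60214730e-04,  7.63982137e-04,  1.48430461e-03]), 'effort': array([ 3.17076660e-05, -5.96448541e+01,  1.60845000e+00, -2.81201595e+01,
        1.25332241e-02,  9.22433945e-03,  1.81033130e-06]), 'position': array([ 0.1601326 , -0.6551207 ,  0.23032475]), 'orientation': array([-3.11727740e+00, -3.75591747e-01,  6.22629422e-04]), 'force': array([ 0.1054501 , -1.61939819,  0.32501582]), 'torque': array([ 0.02895946, -0.04617431, -0.02359023]), 'grip_force': 0.0, 'opening': 0.0854700416932529}
scene [0.84023652 0.45053642 0.99217041] [-0.8643935  -2.76077605  0.77897968] [[436.97209432   0.         325.21727431]
 [  0.         436.97209432 200.41316374]
 [  0.           0.           1.        ]]
side [0.34728143 0.99645316 0.61265519] [-0.22053526  2.61798837 -1.55807459] [[490.87190469   0.         310.16866777]
 [  0.         490.87190469 200.82640757]
 [  0.           0.           1.        ]]
wrist [ 0.23088398 -0.63800646  0.37269636] [ 2.28055796 -1.79229776 -0.26598053] [[294.57078145   0.         320.15947593]
 [  0.         294.57078145 201.75856838]
 [  0.           0.           1.        ]]
```

View pics/scene0.png

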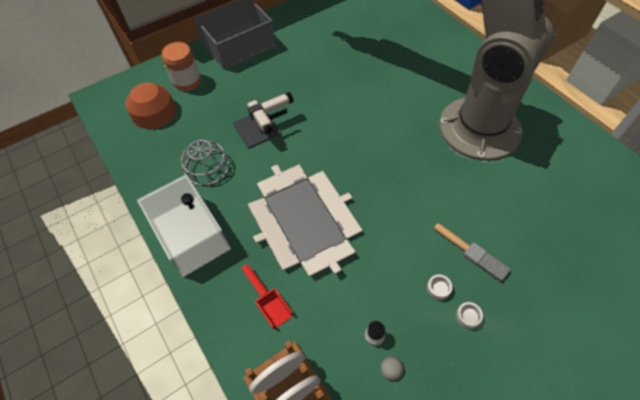

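View pics/side0.png

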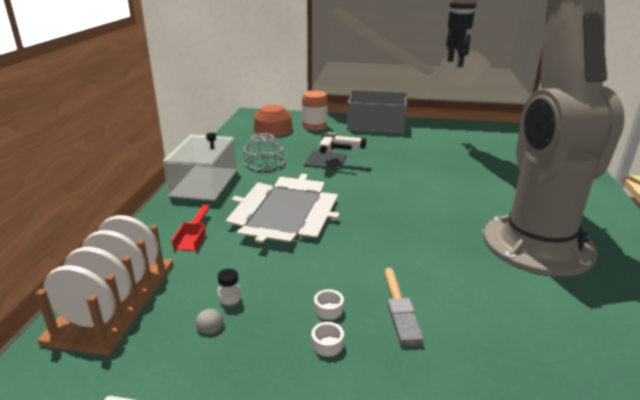

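The scene view shows the tray centred near (305,218) with tongues at (278,170), (346,198), (336,267) and (260,238). There are two loose dishes at (440,287) and (470,315), the sprayer at (265,115) and the rack at (285,375). In the side view something white sits at (120,398), which I need to locate. Measuring next.

```bash
cat >> h.py <<'E'
def load(n): return dict(np.load(n+'.npz'))
E
python3 - <<'E'
from h import *
s=load('scene0');d=load('side0')
P=pts(s);Q=pts(d)
print('side white',ray(d,120,398,0.02),Q[398,115:130:5])
hsv=cv2.cvtColor(s['pixels'],cv2.COLOR_BGR2HSV)
# tray floor: gray plate
def comp(c,P,m,lo,n=''):
    k,l,st,ce=cv2.connectedComponentsWithStats(m.astype(np.uint8))
    for i in range(1,k):
        if st[i,4]>lo:
            q=P[l==i];q=q[np.isfinite(q).all(1)];print(n,ce[i].round(),st[i,4],'med',np.median(q,0).round(3),'zr',np.percentile(q[:,2],[2,98]).round(3))
    return l
ok=s['depth']>0
print('depth ok',ok.mean())
z=P[...,2]
m=ok&(z>0.006)&(z<0.12)&(hsv[...,1]<70)
comp(s,P,m,60,'lowsat')
# floor rect
g=(abs(z-0.016)<0.006)&(hsv[...,2]<130)&(hsv[...,1]<60)
l=comp(s,P,g,300,'floor')
i=l[218,305];q=P[l==i][:,:2].astype(np.float32)
r=cv2.minAreaRect(q);print(r,cv2.boxPoints(r))
for u,v in [(278,170),(346,198),(336,267),(260,238)]: print('tongue',u,v,P[v,u].round(3),ray(s,u,v,.02).round(3))
for u,v in [(440,287),(470,315)]: print('dish',P[v,u].round(3),ray(s,u,v,.028).round(3))
cv2.imwrite('pics/s1.png',cv2.resize(s['pixels'][90:290,220:380],None,fx=3.75,fy=3,interpolation=3)[:600])
E
```

```text
side white [0.70320341 0.55881534 0.02      ] [[0.63668402 0.64861172 0.14029063]
 [0.63129209 0.64723672 0.13974146]
 [0.6254489  0.64641078 0.13993679]]
depth ok 0.9958203125
lowsat [152.  10.] 1324 med [ 0.596 -0.981  0.063] zr [0.03  0.115]
lowsat [236.  31.] 3349 med [ 0.402 -0.723  0.058] zr [0.008 0.099]
lowsat [622.  33.] 1329 med [-0.618 -0.009  0.045] zr [0.009 0.05 ]
lowsat [185.  75.] 467 med [ 0.63  -0.64   0.054] zr [0.023 0.082]
lowsat [262. 118.] 1298 med [ 0.531 -0.358  0.072] zr [0.006 0.088]
lowsat [479. 131.] 3334 med [0.056 0.04  0.018] zr [0.008 0.116]
lowsat [185. 218.] 5470 med [ 0.847 -0.144  0.104] zr [0.014 0.108]
lowsat [304. 220.] 7941 med [ 0.595 -0.027  0.017] zr [0.012 0.027]
lowsat [487. 262.] 761 med [0.298 0.316 0.016] zr [0.007 0.021]
lowsat [439. 287.] 314 med [0.434 0.3   0.022] zr [0.006 0.03 ]
lowsat [469. 315.] 344 med [0.42  0.387 0.022] zr [0.006 0.029]
lowsat [375. 333.] 364 med [0.63  0.304 0.058] zr [0.01  0.061]
lowsat [278. 374.] 669 med [0.843 0.265 0.084] zr [0.023 0.118]
lowsat [392. 368.] 444 med [0.638 0.377 0.023] zr [0.01 0.03]
lowsat [305. 388.] 307 med [0.81  0.319 0.081] zr [0.012 0.119]
floor [496. 138.] 653 med [0.003 0.075 0.013] zr [0.01  0.022]
floor [304. 219.] 3608 med [ 0.593 -0.029  0.015] zr [0.011 0.019]
floor [492. 265.] 502 med [0.294 0.332 0.016] zr [0.011 0.019]
((0.5905011296272278, -0.036444514989852905), (0.21871311962604523, 0.1383453607559204), 84.24654388427734) [[ 0.5107141  -0.13831575]
 [ 0.6483626  -0.1521846 ]
 [ 0.67028815  0.06542672]
 [ 0.5326397   0.07929558]]
tongue 278 170 [ 0.571 -0.193  0.027] [ 0.569 -0.198  0.02 ]
tongue 346 198 [ 0.47  -0.019  0.019] [ 0.47  -0.019  0.02 ]
tongue 336 267 [0.605 0.127 0.03 ] [0.603 0.124 0.02 ]
tongue 260 238 [ 0.713 -0.047  0.021] [ 0.713 -0.047  0.02 ]
dish [0.427 0.299 0.004] [0.437 0.303 0.028]
dish [0.416 0.388 0.004] [0.427 0.389 0.028]
```

View pics/s1.png

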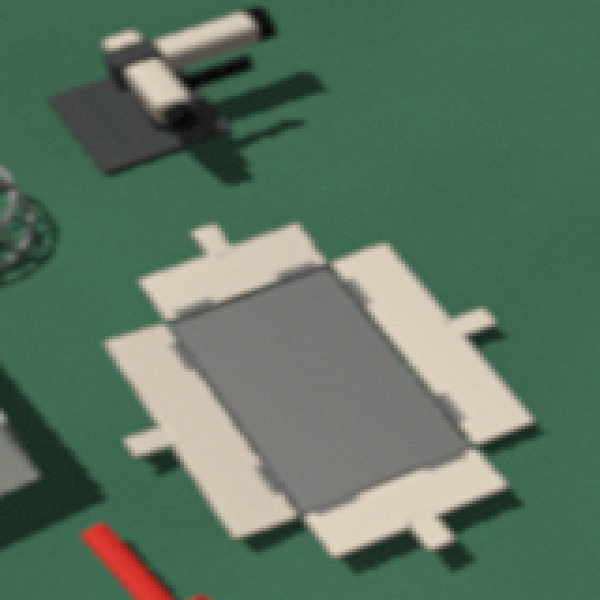

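The crop shows the tray floor and its four tongues clearly, the sprayer's white grip and its black trigger bar below the grip. Now I refine the tray pose and get the tongue heights and sprayer axes.

Run:
```python
from h import *
s=load('scene0');P=pts(s);hsv=cv2.cvtColor(s['pixels'],cv2.COLOR_BGR2HSV)
z=P[...,2]
g=((abs(z-0.016)<0.008)&(hsv[...,2]<140)&(hsv[...,1]<60)).astype(np.uint8)
k,l,_,_=cv2.connectedComponentsWithStats(g)
m=(l==l[219,304]).astype(np.uint8);m=cv2.morphologyEx(m,cv2.MORPH_OPEN,np.ones((15,15)))
v,u=np.nonzero(m)
q=np.array([ray(s,a,b,.016)[:2] for a,b in zip(u,v)],np.float32)
r=cv2.minAreaRect(q);print('open',r, 'mean',q.mean(0))
# all tray region points in tray frame
yaw=np.radians(-6.1)
w=cv2.connectedComponentsWithStats(((z>0.006)&(z<0.05)&(hsv[...,1]<70)&(P[...,1]<.2)&(P[...,1]>-.25)&(P[...,0]>.4)&(P[...,0]<.76)).astype(np.uint8))[1]
A=P[w==w[219,304]]
for it in range(2):
    c=np.array([.5905,-.0345]) if it==0 else c
    ex=np.array([np.cos(yaw),np.sin(yaw)]);ey=np.array([-ex[1],ex[0]])
    a=(A[:,:2]-c)@ex;b=(A[:,:2]-c)@ey;h=A[:,2]
    cs={}
    for n,sel,t,rr in [('near',a<-.116,b,-a-.066),('far',a>.116,b,a-.066),('left',b>.155,a,b-.106),('right',b<-.155,a,-b-.106)]:
        print(n,sel.sum(),'tang',np.ptp(t[sel]).round(3),t[sel].mean().round(4),'r',rr[sel].max().round(4),'z',h[sel].mean().round(4),'rm',rr[sel].mean().round(4)); cs[n]=t[sel].mean()
    # tongue centres give centre: near/far -> y, left/right -> x
    c=c+ex*(cs['left']+cs['right'])/2+ey*(cs['near']+cs['far'])/2
    yaw+=(( cs['far']-cs['near'])/.24-(cs['left']-cs['right'])/.32)/2
    print(c,np.degrees(yaw))
# sprayer
S=(P[...,1]<-.22)&(P[...,1]>-.48)&(P[...,0]>.38)&(P[...,0]<.62)&(z>.03)&(z<.11)
gr=S&(hsv[...,2]>130)&(hsv[...,1]<70); bl=S&(hsv[...,2]<70)
for n,mm in(('white',gr),('black',bl)):
    k,l,st,ce=cv2.connectedComponentsWithStats(mm.astype(np.uint8))
    for i in range(1,k):
        if st[i,4]>15:
            p=P[l==i];print(n,ce[i].round(),st[i,4],p.mean(0).round(3),p[:,2].min().round(3),p[:,2].max().round(3),cv2.minAreaRect(p[p[:,2]>p[:,2].max()-.012][:,:2].astype(np.float32)))
```

```text
open ((0.5918863415718079, -0.03671647608280182), (0.2164463996887207, 0.13027401268482208), 81.88249969482422) mean [ 0.59606653 -0.02771799]
near 52 tang 0.019 -0.001 r 0.0711 z 0.0177 rm 0.0604
far 60 tang 0.02 0.0007 r 0.0703 z 0.0252 rm 0.0604
left 60 tang 0.018 -0.0006 r 0.0684 z 0.0305 rm 0.0592
right 50 tang 0.019 0.0006 r 0.0719 z 0.0267 rm 0.0602
[ 0.59049913 -0.03465853] -5.780452290827223
near 52 tang 0.019 -0.0002 r 0.0711 z 0.0177 rm 0.0605
far 60 tang 0.02 0.0002 r 0.0703 z 0.0252 rm 0.0604
left 61 tang 0.018 0.0004 r 0.0686 z 0.0304 rm 0.0592
right 50 tang 0.019 -0.0003 r 0.0718 z 0.0267 rm 0.06
[ 0.59055684 -0.03466429] -5.805436311715467
white [274. 101.] 165 [ 0.47  -0.368  0.08 ] 0.075 0.088 ((0.47142523527145386, -0.36794528365135193), (0.025096692144870758, 0.07822991162538528), 85.86819458007812)
white [252. 103.] 39 [ 0.526 -0.396  0.082] 0.076 0.085 ((0.5241310596466064, -0.3965461552143097), (0.02927139215171337, 0.018895631656050682), 7.749226093292236)
white [261. 117.] 171 [ 0.532 -0.336  0.082] 0.071 0.087 ((0.5307278633117676, -0.33585166931152344), (0.057685934007167816, 0.02869378589093685), 85.01703643798828)
black [290.  97.] 51 [ 0.425 -0.357  0.077] 0.057 0.087 ((0.42424237728118896, -0.36122822761535645), (0.026923365890979767, 0.012201091274619102), 83.5948486328125)
black [252. 113.] 46 [ 0.544 -0.369  0.075] 0.055 0.09 ((0.5396541357040405, -0.3689819574356079), (0.016736308112740517, 0.02039794810116291), 59.030120849609375)
black [277. 114.] 102 [ 0.486 -0.328  0.073] 0.063 0.083 ((0.48513394594192505, -0.33063095808029175), (0.012489968910813332, 0.057234104722738266), 87.16116333007812)
black [268. 129.] 69 [ 0.534 -0.297  0.072] 0.056 0.082 ((0.5325058698654175, -0.2990562915802002), (0.016901295632123947, 0.022441335022449493), 89.04656219482422)
```

```bash
cat >> h.py <<'E'
C=np.array([.5906,-.0347]);YAW=np.radians(-5.8)
def tr(a,b):
    c,s=np.cos(YAW),np.sin(YAW);return C+np.array([c*a-s*b,s*a+c*b])
def delta(pos,ydir):
    """tool-frame shift (cm) and turn (deg) to reach pos, tool down, closing line at world angle ydir (deg)"""
    s=get_state();r=R.from_rotvec(s['orientation']);best=None
    for k in(0,180):
        t=np.radians(ydir+k);y=np.array([np.cos(t),np.sin(t),0]);z=np.array([0,0,-1.]);x=np.cross(y,z)
        d=(r.inv()*R.from_matrix(np.stack([x,y,z],1))).as_rotvec(degrees=True)
        if best is None or np.linalg.norm(d)<np.linalg.norm(best):best=d
    print('d',(r.inv().apply(np.array(pos)-s['position'])*100).round(2),best.round(1),'j7',s['qpos'][6].round(2),'z',s['position'][2].round(4))
E
python3 - <<'E'
from h import *
p=tr(0,-.170);print(p);delta([*p,.12],-5.8)
E
```

```text
[ 0.57342043 -0.20382972]
d [ 50.86 -34.02  11.1 ] [ -0.1  -0.  -70.5] j7 -0.08 z 0.2306
```

The rows are not in the units I measure in: shifts go in shares of 1 m and turns go in shares of pi rad. I convert before sending: 50.9 cm / 100 = 0.509, 45.5 cm / 100 = 0.455, -70.5 degrees / 180 = -0.3917.

>>> servo_tool(moves="0.05 -0.03 0 0 0 -0.0389 4;0.1 -0.07 0 0 0 -0.0778 4;0.15 -0.1 0 0 0 -0.1167 4;0.2 -0.135 0 0 0 -0.1556 4;0.255 -0.17 0 0 0 -0.1944 4;0.305 -0.205 0 0 0 -0.2333 4;0.355 -0.24 0.02 0 0 -0.2722 4;0.405 -0.27 0.05 0 0 -0.3111 4;0.455 -0.305 0.08 0 0 -0.35 4;0.509 -0.34 0.11 0 0 -0.3917 4;0.509 -0.34 0.11 0 0 -0.3917 4;0.509 -0.34 0.11 0 0 -0.3917 4")

```text
clock: 1.65
position: [0.574, -0.2035, 0.1205]
orientation: [-2.328, -2.108, 0.001]
force: [0.3, -0.8, 0.2]
opening: 0.0403
grip_force: 0.0
```

Run:
```python
from h import *
p=tr(0,-.170);delta([*p,.008],-5.8);delta([*p,.008],84.2);s=get_state();print(s['opening'],s['force'],R.from_rotvec(s['orientation']).as_matrix().round(2))
```

```text
d [-0.05 -0.04 11.25] [-0.1 -0.   0.1] j7 -0.08 z 0.1205
d [-0.05 -0.04 11.25] [ -0.   -0.1 -89.9] j7 -0.08 z 0.1205
0.04034349276588325 [ 0.3303343  -0.76849758  0.2317672 ] [[ 0.1  1.  -0. ]
 [ 1.  -0.1  0. ]
 [ 0.  -0.  -1. ]]
```

Scaled: 10.8 cm / 100 = 0.108, 9 cm / 100 = 0.09.

>>> servo_tool(moves="0 0 0.05 0 0 0 4;0 0 0.09 0 0 0 4;0 0 0.108 0 0 0 4;0 0 0.108 0 0 0 4;0 0 0.108 0 0 0 1;0 0 0.108 0 0 0 1;0 0 0.108 0 0 0 1;0 0 0.108 0 0 0 1")

```text
clock: 2.65
position: [0.5727, -0.2054, 0.0144]
orientation: [-2.331, -2.106, 0.003]
force: [-6.3, -0.2, 2.8]
opening: 0.016
grip_force: 58.6
```

Run:
```python
import numpy as np
for t0 in (.13,.0,.1,.19):
    print(t0,'; '.join(f"{6.4*(np.cos(t0)-np.cos(t)):.1f} {-6.4*(np.sin(t)-np.sin(t0)):.1f}" for t in np.linspace(t0,1.62,14)[1:]))
```

```text
0.13 0.1 -0.7; 0.4 -1.4; 0.7 -2.1; 1.0 -2.7; 1.5 -3.3; 2.0 -3.8; 2.5 -4.3; 3.1 -4.7; 3.8 -5.0; 4.5 -5.3; 5.2 -5.5; 5.9 -5.6; 6.7 -5.6
0.0 0.0 -0.8; 0.2 -1.6; 0.4 -2.3; 0.8 -3.1; 1.2 -3.7; 1.7 -4.4; 2.3 -4.9; 2.9 -5.4; 3.6 -5.8; 4.4 -6.1; 5.1 -6.3; 5.9 -6.4; 6.7 -6.4
0.1 0.1 -0.7; 0.3 -1.5; 0.6 -2.1; 1.0 -2.8; 1.4 -3.4; 1.9 -4.0; 2.5 -4.4; 3.1 -4.9; 3.8 -5.2; 4.5 -5.5; 5.2 -5.7; 5.9 -5.7; 6.7 -5.8
0.19 0.2 -0.7; 0.4 -1.3; 0.7 -2.0; 1.1 -2.6; 1.6 -3.1; 2.1 -3.6; 2.6 -4.0; 3.2 -4.4; 3.8 -4.7; 4.5 -4.9; 5.2 -5.1; 5.9 -5.2; 6.6 -5.2
```

Gripped (opening 16 mm, about the tongue's width). Raise it along the arc.

Scaled: 6.8 cm / 100 = 0.068, 6.6 cm / 100 = 0.066.

>>> servo_tool(moves="0.001 0 -0.007 0 0 0 1;0.004 0 -0.014 0 0 0 1;0.007 0 -0.021 0 0 0 1;0.01 0 -0.027 0 0 0 1;0.015 0 -0.033 0 0 0 1;0.02 0 -0.038 0 0 0 1;0.025 0 -0.043 0 0 0 1;0.031 0 -0.047 0 0 0 1;0.038 0 -0.05 0 0 0 1;0.045 0 -0.053 0 0 0 1;0.052 0 -0.055 0 0 0 1;0.059 0 -0.056 0 0 0 1;0.066 0 -0.056 0 0 0 1;0.068 0 -0.056 0 0 0 1;0.068 0 -0.056 0 0 0 1")

```text
clock: 4.53
position: [0.5799, -0.1377, 0.0703]
orientation: [2.331, 2.106, -0.004]
force: [-9.3, 0.5, -4.9]
opening: 0.0111
grip_force: 53.2
```

Run:
```python
from h import *
s=get_state();q=s['position'][:2]-C;c,n=np.cos(YAW),np.sin(YAW);print(c*q[0]+n*q[1],-n*q[0]+c*q[1],s['force'])
c=capture('scene');cv2.imwrite('pics/s2.png',cv2.resize(c['pixels'][90:290,200:400],None,fx=3,fy=3,interpolation=3))
```

```text
-0.00024853341398096106 -0.10356558841897816 [-9.33060095  0.52855982 -4.89512517]
```

View pics/s2.png

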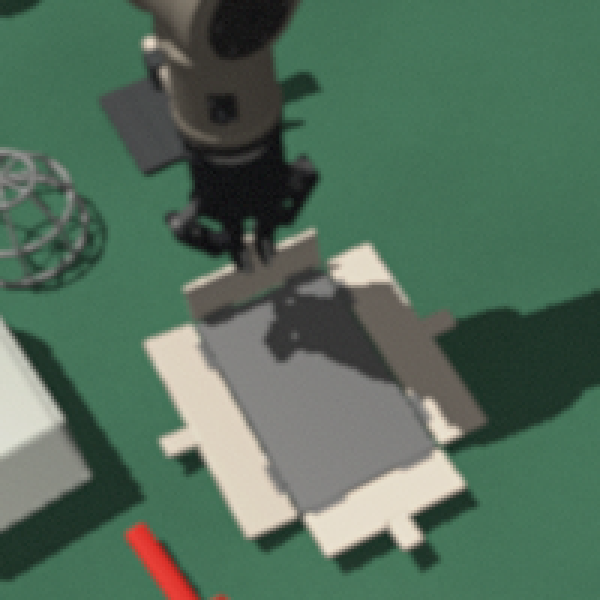

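The right side appears upright in the picture, with the panel edge at about (190,290)–(318,235). I'll open, lift, and measure it by depth.

Scaled: -10 cm / 100 = -0.1, -8 cm / 100 = -0.08.

>>> servo_tool(moves="0 0 0 0 0 0 4;0 0 0 0 0 0 4;0 0 0 0 0 0 4;0 0 -0.04 0 0 0 4;0 0 -0.08 0 0 0 4;0 0 -0.1 0 0 0 4;0 0 -0.1 0 0 0 4")

```text
clock: 5.45
position: [0.5822, -0.137, 0.1708]
orientation: [2.328, 2.105, 0.003]
force: [0.4, -0.7, -0.5]
opening: 0.0399
grip_force: 0.0
```

```bash
cat >> h.py <<'E'
def totray(P):
    q=P[...,:2]-C;c,n=np.cos(YAW),np.sin(YAW);return np.stack([c*q[...,0]+n*q[...,1],-n*q[...,0]+c*q[...,1],P[...,2]],-1)
def sides(cams=('scene','side')):
    for n in cams:
        c=capture(n);T=totray(pts(c));a,b,z=T[...,0],T[...,1],T[...,2]
        hsv=cv2.cvtColor(c['pixels'],cv2.COLOR_BGR2HSV);w=(hsv[...,1]<75)&(hsv[...,2]>70)
        for m,r,t,L in(('near',-a-.066,b,.1),('far',a-.066,b,.1),('left',b-.106,a,.06),('right',-b-.106,a,.06)):
            k=w&(abs(t)<L)&(np.hypot(r,z-.016)<.072)&(np.hypot(r,z-.016)>.028)&(r>-.03)&(z>.008)
            if k.sum()>20:
                th=np.arctan2(z[k]-.016,r[k]);print(n,m,k.sum(),'theta',np.percentile(th,[10,50,90]).round(2),'zmax',z[k].max().round(3))
E
python3 - <<'E'
from h import *
sides();p=tr(.130,0);delta([*p,.12],84.2)
E
```

```text
scene near 544 theta [-0.04  0.04  0.12] zmax 0.024
scene far 630 theta [0.08 0.16 0.23] zmax 0.03
scene left 430 theta [0.17 0.25 0.31] zmax 0.036
scene right 325 theta [1.37 1.47 1.53] zmax 0.087
side near 435 theta [0.05 0.11 0.18] zmax 0.024
side far 357 theta [0.19 0.25 3.01] zmax 0.031
side left 294 theta [0.25 0.32 0.42] zmax 0.036
side right 404 theta [1.32 1.42 1.5 ] zmax 0.088
d [10.27 13.01  4.8 ] [ -0.1  -0.1 -90. ] j7 -0.16 z 0.1682
```

```bash
cat >> h.py <<'E'
def slope(m='right',cams=('scene','side'),save=None):
    for n in cams:
        c=capture(n);T=totray(pts(c));a,b,z=T[...,0],T[...,1],T[...,2]
        hsv=cv2.cvtColor(c['pixels'],cv2.COLOR_BGR2HSV);w=(hsv[...,1]<75)&(hsv[...,2]>70)
        r,t,L={'near':(-a-.066,b,.095),'far':(a-.066,b,.095),'left':(b-.106,a,.055),'right':(-b-.106,a,.055)}[m]
        k=w&(abs(t)<L)&(abs(r)<.03)&(z>.026)&(z<.085)
        if k.sum()<15: print(n,m,'few');continue
        A=np.stack([z[k]-.016,np.ones(k.sum())],1);x=np.linalg.lstsq(A,r[k],rcond=None)[0]
        for _ in range(3):
            e=abs(A@x-r[k]);g=e<.004;x=np.linalg.lstsq(A[g],r[k][g],rcond=None)[0]
        print(n,m,k.sum(),g.sum(),'theta',(np.pi/2-np.arctan(x[0])).round(3),'r0 mm',(x[1]*1000).round(1),'r at z.06',(1000*(x[1]+.044*x[0])).round(1))
        if save: cv2.imwrite(f'pics/{save}_{n}.png',c['pixels'])
E
python3 - <<'E'
from h import *
slope('right')
E
```

```text
scene right 445 436 theta 1.433 r0 mm -1.3 r at z.06 4.9
side right 605 548 theta 1.444 r0 mm 1.2 r at z.06 6.8
```

The slope fit says the right side is at about 1.44 rad, so the tongue slipped a little. I'll push it home from outside with the fingers shut.

Scaled: 12.3 cm / 100 = 0.123, -1.5 cm / 100 = -0.015.

>>> servo_tool(moves="-0.03 0 0 0 0 0 2;-0.05 0 0.03 0 0 0 0;-0.05 0 0.08 0 0 0 0;-0.05 0 0.123 0 0 0 0;-0.05 0 0.123 0 0 0 0;-0.03 0 0.123 0 0 0 0;-0.02 0 0.123 0 0 0 0;-0.015 0 0.123 0 0 0 0;-0.013 0 0.123 0 0 0 0;-0.013 0 0.123 0 0 0 0")

```text
clock: 6.9
position: [0.5802, -0.1565, 0.0483]
orientation: [2.329, 2.097, -0.006]
force: [-0.4, -16.0, -1.2]
opening: 0.0001
grip_force: 7.5
```

Run:
```python
from h import *
slope('right');s=get_state();print(totray(s['position']),s['force'])
```

```text
scene right 388 369 theta 1.57 r0 mm -1.3 r at z.06 -1.2
side right 602 526 theta 1.58 r0 mm 1.6 r at z.06 1.2
[ 0.00192636 -0.12225031  0.04831223] [ -0.2986954  -15.21804297  -1.34905889]
```

The right side is now at 1.57. Next, the far side.

Scaled: 13 cm / 100 = 0.13, 12.2 cm / 100 = 0.122, -90 degrees / 180 = -0.5.

>>> servo_tool(moves="-0.02 0 0 0 0 0 0;-0.02 0 -0.05 0 0 0 2;-0.02 0 -0.1 0 0 0 4;-0.02 0.03 -0.1 0 0 -0.0556 4;0 0.07 -0.1 0 0 -0.1111 4;0.03 0.11 -0.1 0 0 -0.1667 4;0.06 0.13 -0.1 0 0 -0.2222 4;0.09 0.13 -0.1 0 0 -0.2778 4;0.12 0.13 -0.1 0 0 -0.3333 4;0.122 0.13 -0.1 0 0 -0.3889 4;0.122 0.13 -0.1 0 0 -0.4444 4;0.122 0.13 -0.1 0 0 -0.5 4;0.122 0.13 -0.1 0 0 -0.5 4;0.122 0.13 -0.1 0 0 -0.5 4")

```text
clock: 8.75
position: [0.7213, -0.0411, 0.147]
orientation: [0.162, 3.137, 0.0]
force: [0.2, 0.4, 0.1]
opening: 0.0398
grip_force: 0.0
```

Run:
```python
from h import *
p=tr(.130,0);delta([*p,.010],84.2)
```

```text
d [ 0.08 -0.69 13.7 ] [ 0.   0.  -0.1] j7 1.07 z 0.147
```

Scaled: 13.6 cm / 100 = 0.136, 10 cm / 100 = 0.1.

>>> servo_tool(moves="0.001 -0.007 0.05 0 0 0 4;0.001 -0.007 0.1 0 0 0 4;0.001 -0.007 0.136 0 0 0 4;0.001 -0.007 0.136 0 0 0 4;0.001 -0.007 0.136 0 0 0 1;0.001 -0.007 0.136 0 0 0 1;0.001 -0.007 0.136 0 0 0 1;0.001 -0.007 0.136 0 0 0 1")

```text
clock: 9.75
position: [0.7205, -0.0504, 0.0121]
orientation: [0.161, 3.135, -0.004]
force: [-0.1, -5.0, 1.1]
opening: 0.0158
grip_force: 58.6
```

Scaled: 7.2 cm / 100 = 0.072, 6.7 cm / 100 = 0.067.

>>> servo_tool(moves="0.001 0 -0.007 0 0 0 1;0.003 0 -0.015 0 0 0 1;0.006 0 -0.021 0 0 0 1;0.01 0 -0.028 0 0 0 1;0.014 0 -0.034 0 0 0 1;0.019 0 -0.04 0 0 0 1;0.025 0 -0.044 0 0 0 1;0.031 0 -0.049 0 0 0 1;0.038 0 -0.052 0 0 0 1;0.045 0 -0.055 0 0 0 1;0.052 0 -0.057 0 0 0 1;0.059 0 -0.057 0 0 0 1;0.067 0 -0.057 0 0 0 1;0.072 0 -0.057 0 0 0 1;0.072 0 -0.057 0 0 0 1")

```text
clock: 11.62
position: [0.6481, -0.0396, 0.0684]
orientation: [0.156, 3.136, 0.002]
force: [-0.0, -0.1, -0.5]
opening: 0.0103
grip_force: 0.0
```

Scaled: -7 cm / 100 = -0.07, 2.3 cm / 100 = 0.023.

>>> servo_tool(moves="0 0 0 0 0 0 4;0 0 0 0 0 0 4;0 0 -0.04 0 0 0 4;0 0 -0.07 0 0 0 4;-0.04 0 -0.07 0 0 0 2;-0.065 0 -0.05 0 0 0 0;-0.065 0 0 0 0 0 0;-0.065 0 0.023 0 0 0 0;-0.065 0 0.023 0 0 0 0")

```text
clock: 12.75
position: [0.711, -0.0476, 0.0424]
orientation: [-0.157, -3.134, 0.0]
force: [-0.1, 0.9, 0.4]
opening: 0.0004
grip_force: 0.0
```

Run:
```python
from h import *
slope('far');s=get_state();print(totray(s['position']),s['force'])
```

```text
scene far 148 148 theta 1.339 r0 mm -3.1 r at z.06 7.3
side far 576 570 theta 1.375 r0 mm -4.6 r at z.06 4.2
[ 0.12330901 -0.00013277  0.04578435] [ 0.97796285 -0.60192653 -0.0474339 ]
```

Scaled: 4.6 cm / 100 = 0.046, 4.3 cm / 100 = 0.043.

>>> servo_tool(moves="0.02 0 0 0 0 0 0;0.033 0 0 0 0 0 0;0.04 0 0 0 0 0 0;0.043 0 0 0 0 0 0;0.046 0 0 0 0 0 0;0.046 0 0 0 0 0 0;0.046 0 0 0 0 0 0")

```text
clock: 13.72
position: [0.6706, -0.0435, 0.0457]
orientation: [0.159, 3.13, 0.001]
force: [8.8, -1.1, -0.6]
opening: -0.0003
grip_force: 0.0
```

Run:
```python
from h import *
slope('far');slope('right');s=get_state();print(totray(s['position']),s['force'])
p=tr(0,.1685);delta([*p,.15],-5.8)
```

```text
scene far 118 110 theta 1.655 r0 mm 3.9 r at z.06 0.2
side far 524 477 theta 1.552 r0 mm -4.3 r at z.06 -3.4
scene right 216 209 theta 1.567 r0 mm -1.3 r at z.06 -1.2
side right 579 535 theta 1.578 r0 mm 1.7 r at z.06 1.4
[ 0.0804324  -0.00066064  0.0457348 ] [ 8.90872818 -0.93453034 -0.14642641]
d [  7.97  16.93 -10.46] [ 0.4  0.3 90. ] j7 0.98 z 0.0457
```

Scaled: 17 cm / 100 = 0.17, 16 cm / 100 = 0.16, 90 degrees / 180 = 0.5.

>>> servo_tool(moves="-0.02 0 0 0 0 0 0;-0.02 0 -0.05 0 0 0 2;-0.02 0 -0.1 0 0 0 4;-0.01 0.04 -0.104 0 0 0.0556 4;0 0.08 -0.104 0 0 0.1111 4;0.02 0.12 -0.104 0 0 0.1667 4;0.04 0.16 -0.104 0 0 0.2222 4;0.06 0.17 -0.104 0 0 0.2778 4;0.08 0.17 -0.104 0 0 0.3333 4;0.08 0.17 -0.104 0 0 0.3889 4;0.08 0.17 -0.104 0 0 0.4444 4;0.08 0.17 -0.104 0 0 0.5 4;0.08 0.17 -0.104 0 0 0.5 4;0.08 0.17 -0.104 0 0 0.5 4")

```text
clock: 15.68
position: [0.6041, 0.1342, 0.1482]
orientation: [-2.327, -2.111, 0.0]
force: [-0.1, 0.2, 0.2]
opening: 0.0402
grip_force: 0.0
```

Run:
```python
from h import *
p=tr(0,.1685);delta([*p,.015],-5.8)
```

```text
d [-0.09  0.37 13.32] [-0.   0.   0.2] j7 -0.64 z 0.1482
```

Scaled: 13.3 cm / 100 = 0.133, 10 cm / 100 = 0.1.

>>> servo_tool(moves="-0.001 0.004 0.05 0 0 0 4;-0.001 0.004 0.1 0 0 0 4;-0.001 0.004 0.133 0 0 0 4;-0.001 0.004 0.133 0 0 0 4;-0.001 0.004 0.133 0 0 0 1;-0.001 0.004 0.133 0 0 0 1;-0.001 0.004 0.133 0 0 0 1;-0.001 0.004 0.133 0 0 0 1")

```text
clock: 16.68
position: [0.6075, 0.1335, 0.0165]
orientation: [-2.329, -2.108, -0.0]
force: [-4.6, 1.3, 1.1]
opening: 0.0161
grip_force: 58.6
```

Scaled: -12 cm / 100 = -0.12, -1.3 cm / 100 = -0.013.

>>> servo_tool(moves="-0.002 0 -0.007 0 0 0 1;-0.004 0 -0.013 0 0 0 1;-0.007 0 -0.02 0 0 0 1;-0.011 0 -0.026 0 0 0 1;-0.016 0 -0.031 0 0 0 1;-0.021 0 -0.036 0 0 0 1;-0.026 0 -0.04 0 0 0 1;-0.032 0 -0.044 0 0 0 1;-0.038 0 -0.047 0 0 0 1;-0.045 0 -0.049 0 0 0 1;-0.052 0 -0.051 0 0 0 1;-0.059 0 -0.052 0 0 0 1;-0.059 0 -0.052 0 0 0 1;-0.059 0 -0.052 0 0 0 4;-0.059 0 -0.052 0 0 0 4;-0.059 0 -0.09 0 0 0 4;-0.059 0 -0.12 0 0 0 4;-0.02 0 -0.12 0 0 0 2;0 0 -0.1 0 0 0 0;0 0 -0.05 0 0 0 0")

```text
clock: 19.18
position: [0.613, 0.1371, 0.0694]
orientation: [2.324, 2.107, 0.019]
force: [1.0, 0.4, -0.5]
opening: -0.0001
grip_force: 0.0
```

Run:
```python
from h import *
slope('left');slope('far');s=get_state();print(totray(s['position']),s['force'])
```

```text
scene left 25 25 theta 1.363 r0 mm 3.8 r at z.06 13.1
side left 378 370 theta 1.267 r0 mm -1.4 r at z.06 12.3
scene far 266 266 theta 1.637 r0 mm 3.5 r at z.06 0.6
side far 25 25 theta 1.578 r0 mm -3.2 r at z.06 -3.5
[0.0015203  0.16847516 0.06639494] [0.67922668 1.10463655 0.64374521]
```

Scaled: -5.2 cm / 100 = -0.052, -4.9 cm / 100 = -0.049.

>>> servo_tool(moves="0 0 0.02 0 0 0 0;0 0 0.02 0 0 0 0;-0.02 0 0.02 0 0 0 0;-0.033 0 0.02 0 0 0 0;-0.04 0 0.02 0 0 0 0;-0.045 0 0.02 0 0 0 0;-0.049 0 0.02 0 0 0 0;-0.052 0 0.02 0 0 0 0;-0.052 0 0.02 0 0 0 0;-0.052 0 0.02 0 0 0 0")

```text
clock: 20.62
position: [0.6048, 0.0819, 0.0478]
orientation: [2.329, 2.106, 0.008]
force: [-1.1, 4.8, 9.8]
opening: -0.0001
grip_force: 0.6
```

Run:
```python
from h import *
slope('left');s=get_state();print(totray(s['position']),s['force'])
p=tr(-.130,0);delta([*p,.15],84.2)
```

```text
scene left 113 110 theta 1.59 r0 mm 1.5 r at z.06 0.6
side left 681 522 theta 1.549 r0 mm -2.0 r at z.06 -1.1
[0.0024016  0.11741839 0.04784061] [-0.50057072  3.27561245 10.92083484]
d [-11.71 -13.2  -10.31] [  0.3   0.1 -90. ] j7 -0.63 z 0.0478
```

Scaled: -13.2 cm / 100 = -0.132, -11.7 cm / 100 = -0.117, -90 degrees / 180 = -0.5.

>>> servo_tool(moves="0.02 0 0 0 0 0 0;0.02 0 -0.05 0 0 0 2;0.02 0 -0.1 0 0 0 4;0 -0.03 -0.103 0 0 -0.0556 4;-0.03 -0.06 -0.103 0 0 -0.1111 4;-0.06 -0.09 -0.103 0 0 -0.1667 4;-0.09 -0.12 -0.103 0 0 -0.2222 4;-0.117 -0.132 -0.103 0 0 -0.2778 4;-0.117 -0.132 -0.103 0 0 -0.3333 4;-0.117 -0.132 -0.103 0 0 -0.3889 4;-0.117 -0.132 -0.103 0 0 -0.4444 4;-0.117 -0.132 -0.103 0 0 -0.5 4;-0.117 -0.132 -0.103 0 0 -0.5 4;-0.117 -0.132 -0.103 0 0 -0.5 4")

```text
clock: 22.48
position: [0.4597, -0.0225, 0.1484]
orientation: [0.164, 3.137, -0.0]
force: [0.7, -0.3, 0.2]
opening: 0.0399
grip_force: 0.0
```

Run:
```python
from h import *
p=tr(-.130,0);delta([*p,.006],84.2)
```

```text
d [-0.15  0.11 14.24] [-0.   0.  -0.2] j7 1.06 z 0.1484
```

Scaled: 14.2 cm / 100 = 0.142, 10 cm / 100 = 0.1.

>>> servo_tool(moves="-0.001 0.001 0.05 0 0 0 4;-0.001 0.001 0.1 0 0 0 4;-0.001 0.001 0.142 0 0 0 4;-0.001 0.001 0.142 0 0 0 4;-0.001 0.001 0.142 0 0 0 1;-0.001 0.001 0.142 0 0 0 1;-0.001 0.001 0.142 0 0 0 1;-0.001 0.001 0.142 0 0 0 1")

```text
clock: 23.48
position: [0.4613, -0.0238, 0.008]
orientation: [0.162, 3.136, -0.006]
force: [-0.7, -4.7, -1.4]
opening: 0.0159
grip_force: 58.5
```

Scaled: -13 cm / 100 = -0.13, -10 cm / 100 = -0.1.

>>> servo_tool(moves="0 0 -0.008 0 0 0 1;-0.002 0 -0.016 0 0 0 1;-0.004 0 -0.023 0 0 0 1;-0.008 0 -0.031 0 0 0 1;-0.012 0 -0.037 0 0 0 1;-0.017 0 -0.044 0 0 0 1;-0.023 0 -0.049 0 0 0 1;-0.029 0 -0.054 0 0 0 1;-0.036 0 -0.058 0 0 0 1;-0.044 0 -0.061 0 0 0 1;-0.051 0 -0.063 0 0 0 1;-0.059 0 -0.064 0 0 0 1;-0.059 0 -0.064 0 0 0 1;-0.059 0 -0.064 0 0 0 4;-0.059 0 -0.064 0 0 0 4;-0.059 0 -0.1 0 0 0 4;-0.059 0 -0.13 0 0 0 4;-0.02 0 -0.13 0 0 0 2;0 0 -0.1 0 0 0 0;0 0 -0.06 0 0 0 0")

```text
clock: 25.98
position: [0.4607, -0.0211, 0.0672]
orientation: [0.157, 3.134, -0.001]
force: [1.1, -0.6, -0.6]
opening: 0.0
grip_force: 0.0
```

Run:
```python
from h import *
slope('near');s=get_state();print(totray(s['position']),s['force'])
```

```text
scene near 606 595 theta 1.279 r0 mm -2.3 r at z.06 10.9
side near 202 202 theta 1.358 r0 mm 4.8 r at z.06 14.3
[-0.13291221  0.00027232  0.06437809] [-0.29570242  0.69269983  0.5332575 ]
```

Scaled: -5.6 cm / 100 = -0.056, -5.1 cm / 100 = -0.051.

>>> servo_tool(moves="0 0 0.018 0 0 0 0;0 0 0.018 0 0 0 0;-0.02 0 0.018 0 0 0 0;-0.035 0 0.018 0 0 0 0;-0.042 0 0.018 0 0 0 0;-0.047 0 0.018 0 0 0 0;-0.051 0 0.018 0 0 0 0;-0.056 0 0.018 0 0 0 0;-0.056 0 0.018 0 0 0 0;-0.056 0 0.018 0 0 0 0")

```text
clock: 27.32
position: [0.5106, -0.0265, 0.0479]
orientation: [-0.155, -3.127, 0.005]
force: [-19.4, 1.4, 19.1]
opening: 0.0002
grip_force: 8.4
```

```bash
cat >> h.py <<'E'
def dishes(n='scene'):
    """fit rims: white points at z .022-.034 outside the tray"""
    c=capture(n);P=pts(c);T=totray(P);hsv=cv2.cvtColor(c['pixels'],cv2.COLOR_BGR2HSV)
    m=(P[...,2]>.006)&(P[...,2]<.04)&(hsv[...,1]<70)&(hsv[...,2]>110)&(P[...,0]>.2)&(P[...,0]<1)&~((abs(T[...,0])<.1)&(abs(T[...,1])<.14))
    k,l,st,ce=cv2.connectedComponentsWithStats(m.astype(np.uint8))
    for i in range(1,k):
        if st[i,4]>100:
            q=P[l==i];q=q[q[:,2]>.024]
            if len(q)<15: continue
            ctr,rad=cv2.minEnclosingCircle(q[:,:2].astype(np.float32));print(n,ce[i].round(),st[i,4],'ctr',np.round(ctr,4),'rad',round(rad,4),'ztop',np.percentile(q[:,2],90).round(3))
E
python3 - <<'E'
from h import *
for m in('near','far','left','right'): slope(m,('scene','side'))
s=get_state();print(totray(s['position']),s['force'])
dishes();dishes('side')
E
```

```text
scene near 374 372 theta 1.53 r0 mm -2.9 r at z.06 -1.1
side near 287 215 theta 1.6 r0 mm 4.3 r at z.06 3.1
scene far 268 267 theta 1.633 r0 mm 3.3 r at z.06 0.6
side far 425 420 theta 1.545 r0 mm -4.5 r at z.06 -3.3
scene left 324 318 theta 1.547 r0 mm 1.8 r at z.06 2.8
side left 716 696 theta 1.514 r0 mm -1.7 r at z.06 0.8
scene right 390 377 theta 1.565 r0 mm -1.4 r at z.06 -1.1
side right 407 377 theta 1.572 r0 mm 1.5 r at z.06 1.5
[-0.08047486  0.00014055  0.04787461] [-19.02016319   1.16222353  19.16385733]
scene [204. 259.] 372 ctr [ 0.8516 -0.0738] rad 0.0635 ztop 0.038
scene [439. 286.] 270 ctr [0.4342 0.3002] rad 0.0272 ztop 0.029
scene [469. 314.] 303 ctr [0.4241 0.3862] rad 0.0276 ztop 0.029
scene [390. 367.] 335 ctr [0.6366 0.3746] rad 0.0182 ztop 0.029
side [202. 187.] 809 ctr [ 0.846  -0.1673] rad 0.1136 ztop 0.038
side [229. 294.] 354 ctr [0.6214 0.3008] rad 0.0219 ztop 0.038
side [329. 303.] 694 ctr [0.4321 0.2985] rad 0.0279 ztop 0.03
side [209. 318.] 373 ctr [0.6333 0.3756] rad 0.0195 ztop 0.031
side [ 79. 320.] 264 ctr [0.8541 0.4272] rad 0.0301 ztop 0.039
side [328. 338.] 857 ctr [0.4206 0.3857] rad 0.0286 ztop 0.03
```

All four sides are upright. The dishes are at about (0.433,0.300) and (0.423,0.386). Next I back off and go above the first one.

Run:
```python
from h import *
delta([.433,.2998,.15],-5.8)
```

```text
d [ 11.06  31.66 -10.21] [  0.3  -0.6 -89.9] j7 0.91 z 0.0479
```

Scaled: 31.7 cm / 100 = 0.317, 30 cm / 100 = 0.3, 90 degrees / 180 = 0.5.

>>> servo_tool(moves="0.02 0 0 0 0 0 0;0.03 0 -0.05 0 0 0 3;0.05 0 -0.102 0 0 0 7;0.06 0.05 -0.102 0 0 0.0556 7.5;0.07 0.1 -0.102 0 0 0.1111 7.5;0.08 0.15 -0.102 0 0 0.1667 7.5;0.09 0.2 -0.102 0 0 0.2222 7.5;0.1 0.25 -0.102 0 0 0.2778 7.5;0.11 0.3 -0.102 0 0 0.3333 7.5;0.111 0.317 -0.102 0 0 0.3889 7.5;0.111 0.317 -0.102 0 0 0.4444 7.5;0.111 0.317 -0.102 0 0 0.5 7.5;0.111 0.317 -0.102 0 0 0.5 7.5;0.111 0.317 -0.102 0 0 0.5 7.5")

```text
clock: 29.58
position: [0.4379, 0.2996, 0.1503]
orientation: [2.327, 2.111, -0.0]
force: [-0.8, -0.3, -0.6]
opening: 0.0748
grip_force: 0.0
```

Run:
```python
from h import *
dishes('side');dishes('wrist')
delta([.433,.2998,-.002],-5.8)
```

```text
side [202. 187.] 801 ctr [ 0.8467 -0.168 ] rad 0.1144 ztop 0.038
side [229. 294.] 348 ctr [0.6212 0.301 ] rad 0.0218 ztop 0.038
side [329. 303.] 695 ctr [0.4322 0.2993] rad 0.0282 ztop 0.03
side [209. 317.] 366 ctr [0.6341 0.3749] rad 0.0199 ztop 0.03
side [ 79. 320.] 254 ctr [0.8538 0.4264] rad 0.03 ztop 0.038
side [327. 338.] 857 ctr [0.4208 0.3864] rad 0.0285 ztop 0.03
wrist [538.  90.] 2060 ctr [0.6333 0.375 ] rad 0.0187 ztop 0.028
wrist [291.  98.] 1559 ctr [0.4221 0.3858] rad 0.0269 ztop 0.028
wrist [507. 170.] 1028 ctr [0.6212 0.2994] rad 0.0208 ztop 0.037
wrist [315. 196.] 1467 ctr [0.432  0.2987] rad 0.027 ztop 0.028
d [-0.02 -0.5  15.23] [-0.  -0.   0.2] j7 -1.06 z 0.1503
```

Scaled: 15.1 cm / 100 = 0.151, 13.5 cm / 100 = 0.135.

>>> servo_tool(moves="-0.001 -0.006 0.05 0 0 0 7.5;-0.001 -0.006 0.1 0 0 0 7.5;-0.001 -0.006 0.135 0 0 0 7.5;-0.001 -0.006 0.151 0 0 0 7.5;-0.001 -0.006 0.151 0 0 0 7.5;-0.001 -0.006 0.151 0 0 0 5;-0.001 -0.006 0.151 0 0 0 4.5;-0.001 -0.006 0.151 0 0 0 4.5;-0.001 -0.006 0.151 0 0 0 4.5;-0.001 -0.006 0.1 0 0 0 4.5;-0.001 -0.006 0.05 0 0 0 4.5;-0.001 -0.006 0 0 0 0 4.5;-0.001 -0.006 0 0 0 0 4.5")

```text
clock: 31.3
position: [0.4343, 0.3013, 0.1554]
orientation: [2.329, 2.105, 0.015]
force: [0.1, -0.0, -0.6]
opening: 0.0523
grip_force: 63.6
```

Run:
```python
from h import *
dishes('wrist');c=capture('side');cv2.imwrite('pics/a.png',c['pixels'])
# placed: TCP z = floor .016 + (-.002+.001 lag) ; target tray (0,-.05)
p=tr(0,-.05);delta([*p,.15],-5.8)
```

```text
wrist [534.  93.] 1936 ctr [0.6331 0.3741] rad 0.0185 ztop 0.028
wrist [296. 102.] 1616 ctr [0.4221 0.3859] rad 0.027 ztop 0.028
wrist [505. 171.] 1006 ctr [0.6211 0.2994] rad 0.0208 ztop 0.037
d [-36.62  19.12   0.14] [ 0.1 -0.   0. ] j7 -1.07 z 0.1513
```

View pics/a.png

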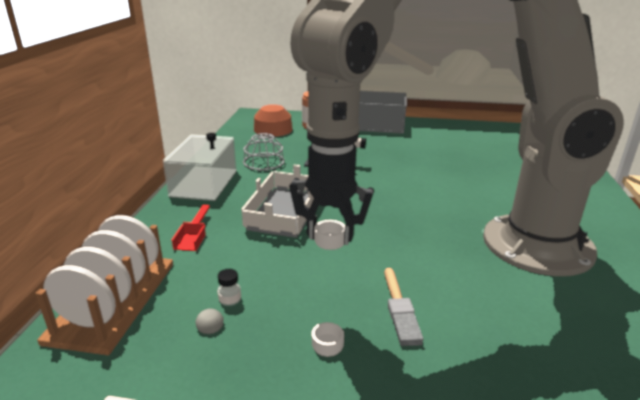

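The dish is held level at (330,233), and the box stands at (280,205). Carrying it to tray (0,-0.05).

Scaled: -36.6 cm / 100 = -0.366, 19.1 cm / 100 = 0.191.

>>> servo_tool(moves="-0.04 0.02 0 0 0 0 4.5;-0.09 0.05 0 0 0 0 4.5;-0.14 0.075 0 0 0 0 4.5;-0.19 0.1 0 0 0 0 4.5;-0.24 0.125 0 0 0 0 4.5;-0.29 0.15 0 0 0 0 4.5;-0.33 0.17 0 0 0 0 4.5;-0.355 0.185 0 0 0 0 4.5;-0.366 0.191 0 0 0 0 4.5;-0.366 0.191 0 0 0 0 4.5;-0.366 0.191 0 0 0 0 4.5")

```text
clock: 32.78
position: [0.5845, -0.082, 0.15]
orientation: [-2.327, -2.109, 0.0]
force: [-0.3, 0.6, -1.2]
opening: 0.0521
grip_force: 63.6
```

Run:
```python
from h import *
p=tr(0,-.05);delta([*p,.0155],-5.8)
s=get_state();print(s['opening'],s['grip_force'])
```

```text
d [-0.24  0.14 13.45] [-0.1 -0.   0.2] j7 -0.27 z 0.15
0.05210840285445785 63.57616625726223
```

Scaled: 13.4 cm / 100 = 0.134, 13.2 cm / 100 = 0.132.

>>> servo_tool(moves="-0.002 0.001 0.04 0 0 0 4.5;-0.002 0.001 0.08 0 0 0 4.5;-0.002 0.001 0.11 0 0 0 4.5;-0.002 0.001 0.125 0 0 0 4.5;-0.002 0.001 0.132 0 0 0 4.5;-0.002 0.001 0.134 0 0 0 4.5;-0.002 0.001 0.134 0 0 0 4.5")

```text
clock: 33.65
position: [0.5868, -0.0859, 0.0175]
orientation: [2.329, 2.106, 0.002]
force: [0.1, -0.2, -0.7]
opening: 0.0524
grip_force: 63.6
```

Scaled: -13 cm / 100 = -0.13, -8 cm / 100 = -0.08.

>>> servo_tool(moves="0 0 0.001 0 0 0 4.5;0 0 0.002 0 0 0 4.5;0 0 0.002 0 0 0 4.5;0 0 0.002 0 0 0 6.5;0 0 0.002 0 0 0 6.5;0 0 0.002 0 0 0 6.5;0 0 -0.04 0 0 0 6.5;0 0 -0.08 0 0 0 6.5;0 0 -0.13 0 0 0 6.5;0 0 -0.13 0 0 0 6.5")

```text
clock: 34.9
position: [0.5889, -0.0862, 0.1504]
orientation: [2.326, 2.103, 0.008]
force: [0.2, -0.8, -0.4]
opening: 0.0653
grip_force: 0.0
```

Run:
```python
from h import *
c=capture('wrist');T=totray(pts(c));k=(abs(T[...,0])<.06)&(abs(T[...,1])<.1)&(T[...,2]>.034)&(T[...,2]<.056)
q=T[k];print(len(q),np.median(q,0).round(3),cv2.minEnclosingCircle(q[:,:2].astype(np.float32)),np.percentile(q[:,2],[10,50,90]).round(4))
dishes();delta([.422,.3858,.15],-5.8)
```

```text
1173 [ 0.001 -0.054  0.043] ((0.0013380893506109715, -0.05269833281636238), 0.02696872502565384) [0.0378 0.0432 0.0442]
scene [204. 259.] 375 ctr [ 0.8516 -0.0744] rad 0.0636 ztop 0.039
scene [470. 315.] 310 ctr [0.4249 0.3862] rad 0.0277 ztop 0.029
scene [390. 367.] 341 ctr [0.6371 0.3759] rad 0.0185 ztop 0.029
d [ 45.32 -21.06  -0.39] [0. 0. 0.] j7 -0.27 z 0.1464
```

The first dish stands flat, with its rim at 44 mm, at tray (0.001,-0.053). Next, the second dish.

Scaled: 45.3 cm / 100 = 0.453, 40 cm / 100 = 0.4.

>>> servo_tool(moves="0.05 -0.02 -0.004 0 0 0 7.5;0.1 -0.045 -0.004 0 0 0 7.5;0.15 -0.07 -0.004 0 0 0 7.5;0.2 -0.095 -0.004 0 0 0 7.5;0.25 -0.12 -0.004 0 0 0 7.5;0.3 -0.14 -0.004 0 0 0 7.5;0.35 -0.165 -0.004 0 0 0 7.5;0.4 -0.188 -0.004 0 0 0 7.5;0.453 -0.21 -0.004 0 0 0 7.5;0.453 -0.21 -0.004 0 0 0 7.5;0.453 -0.21 -0.004 0 0 0 7.5")

```text
clock: 36.38
position: [0.422, 0.3845, 0.1486]
orientation: [2.329, 2.107, -0.005]
force: [0.2, 0.1, -1.2]
opening: 0.0749
grip_force: 0.0
```

Run:
```python
from h import *
dishes('wrist');dishes('side');delta([.422,.3858,-.001],-5.8)
```

```text
wrist [547. 182.] 1597 ctr [0.6326 0.3751] rad 0.019 ztop 0.028
wrist [321. 193.] 1483 ctr [0.4221 0.3862] rad 0.0269 ztop 0.028
wrist [519. 249.] 1246 ctr [0.6209 0.2997] rad 0.0208 ztop 0.038
side [202. 187.] 805 ctr [ 0.8476 -0.1683] rad 0.1142 ztop 0.039
side [229. 294.] 355 ctr [0.6208 0.3009] rad 0.0215 ztop 0.038
side [209. 318.] 373 ctr [0.6339 0.3756] rad 0.0195 ztop 0.03
side [ 79. 320.] 257 ctr [0.8536 0.427 ] rad 0.0321 ztop 0.038
side [327. 338.] 861 ctr [0.4214 0.3862] rad 0.0284 ztop 0.03
d [ 0.25 -0.12 15.02] [-0.   0.1 -0.1] j7 -1.22 z 0.1492
```

Scaled: 15 cm / 100 = 0.15, 13.5 cm / 100 = 0.135.

>>> servo_tool(moves="0.002 -0.001 0.05 0 0 0 7.5;0.002 -0.001 0.1 0 0 0 7.5;0.002 -0.001 0.135 0 0 0 7.5;0.002 -0.001 0.15 0 0 0 7.5;0.002 -0.001 0.15 0 0 0 7.5;0.002 -0.001 0.15 0 0 0 5;0.002 -0.001 0.15 0 0 0 4.5;0.002 -0.001 0.15 0 0 0 4.5;0.002 -0.001 0.15 0 0 0 4.5;0.002 -0.001 0.1 0 0 0 4.5;0.002 -0.001 0.05 0 0 0 4.5;0.002 -0.001 0 0 0 0 4.5;0.002 -0.001 0 0 0 0 4.5;0.002 -0.001 0 0 0 0 4.5")

```text
clock: 38.22
position: [0.4217, 0.3872, 0.1504]
orientation: [2.33, 2.106, 0.001]
force: [0.2, -0.2, -1.1]
opening: 0.0516
grip_force: 63.3
```

Run:
```python
from h import *
p=tr(0,.05);delta([*p,.15],-5.8);s=get_state();print(s['opening'],s['grip_force'])
```

```text
d [-35.28  21.05   0.07] [0. 0. 0.] j7 -1.22 z 0.1504
0.05164635108598927 63.334549348801374
```

Scaled: -35.3 cm / 100 = -0.353, -34.3 cm / 100 = -0.343.

>>> servo_tool(moves="-0.04 0.02 0 0 0 0 4.5;-0.08 0.045 0 0 0 0 4.5;-0.13 0.075 0 0 0 0 4.5;-0.18 0.105 0 0 0 0 4.5;-0.23 0.135 0 0 0 0 4.5;-0.28 0.165 0 0 0 0 4.5;-0.32 0.19 0 0 0 0 4.5;-0.343 0.205 0 0 0 0 4.5;-0.353 0.211 0 0 0 0 4.5;-0.353 0.211 0 0 0 0 4.5;-0.353 0.211 0 0 0 0 4.5")

```text
clock: 39.6
position: [0.5954, 0.0173, 0.15]
orientation: [-2.327, -2.109, 0.0]
force: [-0.8, 0.9, -1.2]
opening: 0.0518
grip_force: 63.3
```

Run:
```python
from h import *
p=tr(0,.05);delta([*p,.0155],-5.8)
c=capture('wrist');T=totray(pts(c));k=(abs(T[...,0])<.06)&(T[...,1]<0)&(T[...,1]>-.1)&(T[...,2]>.034)&(T[...,2]<.056)
q=T[k];print(len(q),cv2.minEnclosingCircle(q[:,:2].astype(np.float32)) if len(q)>9 else '')
```

```text
d [-0.24  0.06 13.45] [-0.1 -0.   0.2] j7 -0.46 z 0.15
0
```

Scaled: 13.6 cm / 100 = 0.136, 13.5 cm / 100 = 0.135.

>>> servo_tool(moves="-0.002 0.001 0.04 0 0 0 4.5;-0.002 0.001 0.08 0 0 0 4.5;-0.002 0.001 0.11 0 0 0 4.5;-0.002 0.001 0.125 0 0 0 4.5;-0.002 0.001 0.132 0 0 0 4.5;-0.002 0.001 0.135 0 0 0 4.5;-0.002 0.001 0.136 0 0 0 4.5;-0.002 0.001 0.136 0 0 0 4.5;-0.002 0.001 0.136 0 0 0 6.5;-0.002 0.001 0.136 0 0 0 6.5;-0.002 0.001 0.136 0 0 0 6.5;-0.002 0.001 0.09 0 0 0 6.5;-0.002 0.001 0.05 0 0 0 6.5;-0.002 0.001 0 0 0 0 6.5;-0.002 0.001 -0.05 0 0 0 6.5;-0.002 0.001 -0.1 0 0 0 6.5;-0.002 0.001 -0.1 0 0 0 6.5")

```text
clock: 41.78
position: [0.5996, 0.0139, 0.2549]
orientation: [2.327, 2.103, 0.01]
force: [0.3, -0.3, -0.6]
opening: 0.0649
grip_force: 0.0
```

Run:
```python
from h import *
c=capture('wrist');T=totray(pts(c))
cv2.imwrite('pics/w.png',c['pixels'])
for lo,hi in((-.1,0),(0,.1)):
    k=(abs(T[...,0])<.06)&(T[...,1]<hi)&(T[...,1]>lo)&(T[...,2]>.036)&(T[...,2]<.056)
    q=T[k];print(len(q),cv2.minEnclosingCircle(q[:,:2].astype(np.float32)) if len(q)>9 else '',np.percentile(q[:,2],[50,90]) if len(q)>9 else '')
for m in('near','far','left','right'): slope(m,('scene',))
dishes()
```

```text
536 ((0.0012163686333224177, -0.052669379860162735), 0.02716968022286892) [0.04296051 0.04430605]
556 ((0.0011898098746314645, 0.04716714844107628), 0.026913603767752647) [0.04327729 0.04435543]
scene near 376 374 theta 1.519 r0 mm -3.3 r at z.06 -1.0
scene far 267 267 theta 1.629 r0 mm 3.2 r at z.06 0.6
scene left 317 310 theta 1.542 r0 mm 1.6 r at z.06 2.9
scene right 218 212 theta 1.552 r0 mm -1.5 r at z.06 -0.7
scene [204. 259.] 370 ctr [ 0.8516 -0.074 ] rad 0.0635 ztop 0.039
scene [390. 367.] 346 ctr [0.6364 0.3758] rad 0.0185 ztop 0.029
```

View pics/w.png

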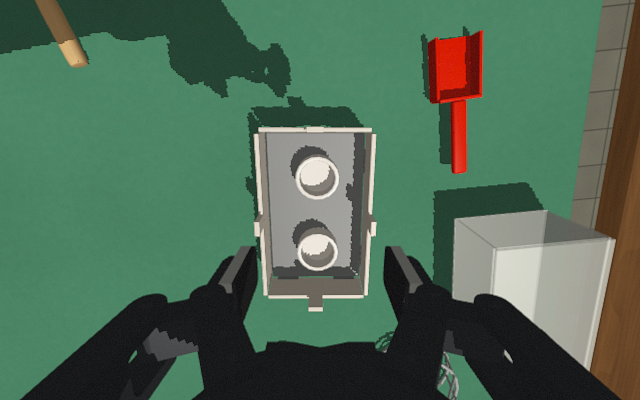

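Both dishes stand flat in the upright box, at (318,175) and (318,250) in the wrist view, with rims at 44 mm. Now the sprayer.

Run:
```python
from h import *
delta([.468,-.360,.22],85.2)
```

```text
d [-38.4  -9.    2.9] [-0.1  0.1 89. ] j7 -0.4 z 0.2486
```

Scaled: -38.4 cm / 100 = -0.384, -35 cm / 100 = -0.35, -91 degrees / 180 = -0.5056.

>>> servo_tool(moves="-0.05 -0.01 0 0 0 -0.0556 6.5;-0.1 -0.02 0 0 0 -0.1111 7;-0.15 -0.03 0 0 0 -0.1667 8;-0.2 -0.04 0 0 0 -0.2222 8.5;-0.25 -0.055 0 0 0 -0.2778 8.5;-0.3 -0.07 0 0 0 -0.3333 8.5;-0.35 -0.08 0 0 0 -0.3889 8.5;-0.384 -0.09 0 0 0 -0.4444 8.5;-0.384 -0.09 0 0 0 -0.5056 8.5;-0.384 -0.09 0 0 0 -0.5056 8.5;-0.384 -0.09 0 0 0 -0.5056 8.5")

```text
clock: 43.45
position: [0.4691, -0.359, 0.2498]
orientation: [-0.134, -3.138, -0.001]
force: [-0.2, -0.2, 0.2]
opening: 0.0855
grip_force: 0.0
```

Run:
```python
from h import *
c=capture('wrist');P=pts(c);z=P[...,2];hsv=cv2.cvtColor(c['pixels'],cv2.COLOR_BGR2HSV)
cv2.imwrite('pics/sp.png',c['pixels'])
S=(abs(P[...,0]-.48)<.14)&(abs(P[...,1]+.36)<.09)&(z>.055)&(z<.095)
for n,mm in(('white',S&(hsv[...,2]>120)),('black',S&(hsv[...,2]<80))):
    k,l,st,ce=cv2.connectedComponentsWithStats(mm.astype(np.uint8))
    for i in range(1,k):
        if st[i,4]>60:
            p=P[l==i];print(n,ce[i].round(),st[i,4],p.mean(0).round(4),p[:,2].max().round(3),cv2.minAreaRect(p[p[:,2]>p[:,2].max()-.012][:,:2].astype(np.float32)))
delta([.468,-.360,.05],85.2);dishes('wrist')
```

```text
white [309. 183.] 1567 [ 0.4667 -0.3709  0.0808] 0.084 ((0.4695442020893097, -0.3715599477291107), (0.0243235994130373, 0.07998660951852798), 85.01721954345703)
white [291. 232.] 386 [ 0.5204 -0.3967  0.0826] 0.086 ((0.5210950970649719, -0.3975997865200043), (0.019962461665272713, 0.027271008118987083), 83.77576446533203)
white [344. 233.] 1124 [ 0.5265 -0.3369  0.0829] 0.087 ((0.5276066660881042, -0.3365596830844879), (0.05550210177898407, 0.028923526406288147), 84.12066650390625)
black [310. 141.] 436 [ 0.4214 -0.3659  0.0817] 0.087 ((0.42193737626075745, -0.3663623631000519), (0.030765432864427567, 0.014504410326480865), 84.83821868896484)
black [345. 195.] 455 [ 0.4839 -0.3326  0.0769] 0.082 ((0.48301419615745544, -0.332663893699646), (0.011162916198372841, 0.061636146157979965), 85.83614349365234)
black [313. 227.] 93 [ 0.5153 -0.3706  0.0857] 0.088 ((0.5212438106536865, -0.3675224781036377), (0.042452774941921234, 0.01909039542078972), 25.43037223815918)
black [375. 230.] 218 [ 0.5277 -0.3014  0.0779] 0.082 ((0.5289804339408875, -0.3015236258506775), (0.013984683901071548, 0.019541842862963676), 87.02305603027344)
d [ 0.1  -0.12 20.  ] [ 0. -0. -0.] j7 1.8 z 0.25
wrist [119. 282.] 566 ctr [ 0.6109 -0.6702] rad 0.0437 ztop 0.039
```

View pics/sp.png

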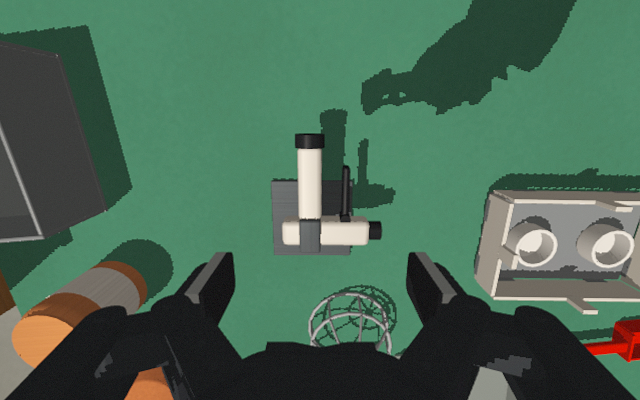

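The wrist view shows the sprayer grip at (310,175), the trigger bar at (345,195), and both dishes in the box. No other dishes are in sight. Descending over the trigger.

Scaled: 20 cm / 100 = 0.2, 19 cm / 100 = 0.19.

>>> servo_tool(moves="0.003 -0.002 0.06 0 0 0 8.5;0.003 -0.002 0.12 0 0 0 8.5;0.003 -0.002 0.15 0 0 0 8.5;0.003 -0.002 0.17 0 0 0 8.5;0.003 -0.002 0.19 0 0 0 8.5;0.003 -0.002 0.2 0 0 0 8.5;0.003 -0.002 0.2 0 0 0 8.5;0.003 -0.002 0.2 0 0 0 8.5")

```text
clock: 44.55
position: [0.4664, -0.3619, 0.0512]
orientation: [0.131, 3.138, -0.001]
force: [-0.1, -0.1, 0.4]
opening: 0.0853
grip_force: 0.0
```

>>> servo_tool(moves="0 0 0 0 0 0 6;0 0 0 0 0 0 5;0 0 0 0 0 0 3;0 0 0 0 0 0 3;0 0 0 0 0 0 3;0 0 0 0 0 0 3")

```text
clock: 45.3
position: [0.4663, -0.3631, 0.0521]
orientation: [0.132, 3.137, -0.004]
force: [-2.1, -0.1, 9.8]
opening: 0.0401
grip_force: 56.9
```

Run:
```python
from h import *
s=get_state();print(s['opening'],s['grip_force'],s['force'])
c=capture('scene');cv2.imwrite('pics/t.png',cv2.resize(c['pixels'][40:190,190:350],None,fx=4,fy=4,interpolation=3))
```

```text
0.04014081404734922 56.875474601984024 [-2.05061229 -0.06468546  9.80034621]
```

View pics/t.png

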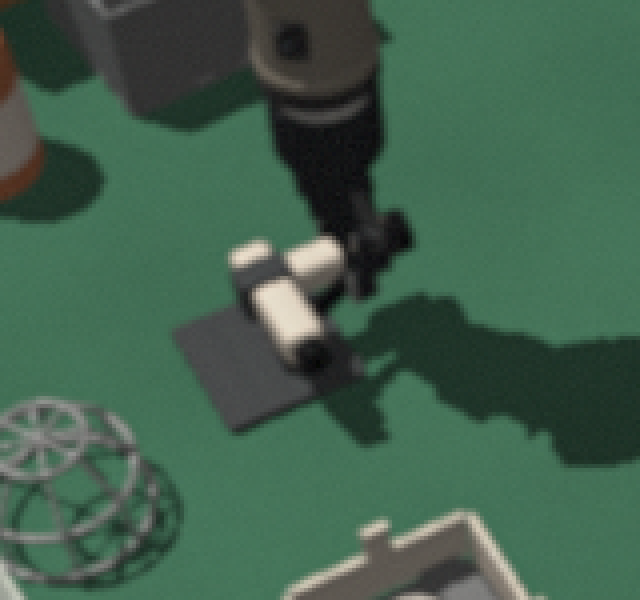

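The opening is 40 mm with 57 N, which is the trigger's stop, so that squeeze was full. Release, squeeze again, and release.

>>> servo_tool(moves="0 0 0 0 0 0 8.5;0 0 0 0 0 0 8.5;0 0 0 0 0 0 8.5;0 0 0 0 0 0 8.5;0 0 0 0 0 0 8.5;0 0 0 0 0 0 8.5")

```text
clock: 46.1
position: [0.4658, -0.3617, 0.0503]
orientation: [0.131, 3.139, -0.0]
force: [-0.4, 0.1, 0.5]
opening: 0.0849
grip_force: 0.0
```

>>> servo_tool(moves="0 0 0 0 0 0 6;0 0 0 0 0 0 5;0 0 0 0 0 0 3;0 0 0 0 0 0 3;0 0 0 0 0 0 3;0 0 0 0 0 0 3;0 0 0 0 0 0 3")

```text
clock: 46.98
position: [0.466, -0.3631, 0.0516]
orientation: [0.131, 3.138, -0.004]
force: [-2.6, -1.1, 9.6]
opening: 0.04
grip_force: 57.3
```

Scaled: -18 cm / 100 = -0.18, -12 cm / 100 = -0.12.

>>> servo_tool(moves="0 0 0 0 0 0 8.5;0 0 0 0 0 0 8.5;0 0 0 0 0 0 8.5;0 0 0 0 0 0 8.5;0 0 0 0 0 0 8.5;0 0 -0.03 0 0 0 8.5;0 0 -0.06 0 0 0 8.5;0 0 -0.12 0 0 0 8.5;0 0 -0.18 0 0 0 8.5;0 0 -0.18 0 0 0 8.5")

```text
clock: 48.22
position: [0.4687, -0.3629, 0.2358]
orientation: [0.131, 3.131, -0.009]
force: [1.0, 0.5, -0.5]
opening: 0.0851
grip_force: 0.0
```

Run:
```python
from h import *
for m in('near','far','left','right'): slope(m,('side','scene'))
c=capture('side');cv2.imwrite('pics/e.png',c['pixels'])
c=capture('wrist');P=pts(c);T=totray(P)
for lo,hi in((-.1,0),(0,.1)):
    k=(abs(T[...,0])<.06)&(T[...,1]<hi)&(T[...,1]>lo)&(T[...,2]>.036)&(T[...,2]<.056)
    q=T[k];print(len(q),np.median(q,0).round(3) if len(q) else '')
z=P[...,2];hsv=cv2.cvtColor(c['pixels'],cv2.COLOR_BGR2HSV)
m=(abs(P[...,0]-.484)<.04)&(abs(P[...,1]+.333)<.016)&(z>.06)&(z<.09)&(hsv[...,2]<80);p=P[m];print('trigger',cv2.minAreaRect(p[:,:2].astype(np.float32)))
```

```text
side near 382 375 theta 1.604 r0 mm 4.7 r at z.06 3.2
scene near 372 368 theta 1.534 r0 mm -2.8 r at z.06 -1.2
side far 426 416 theta 1.549 r0 mm -4.4 r at z.06 -3.4
scene far 267 267 theta 1.634 r0 mm 3.3 r at z.06 0.5
side left 719 701 theta 1.514 r0 mm -1.7 r at z.06 0.8
scene left 321 316 theta 1.546 r0 mm 1.7 r at z.06 2.8
side right 557 487 theta 1.571 r0 mm 1.5 r at z.06 1.5
scene right 382 371 theta 1.564 r0 mm -1.4 r at z.06 -1.1
730 [-0.002 -0.05   0.042]
618 [0.003 0.032 0.042]
trigger ((0.4831133782863617, -0.3310869038105011), (0.011573703028261662, 0.06186569109559059), 82.60879516601562)
```

View pics/e.png

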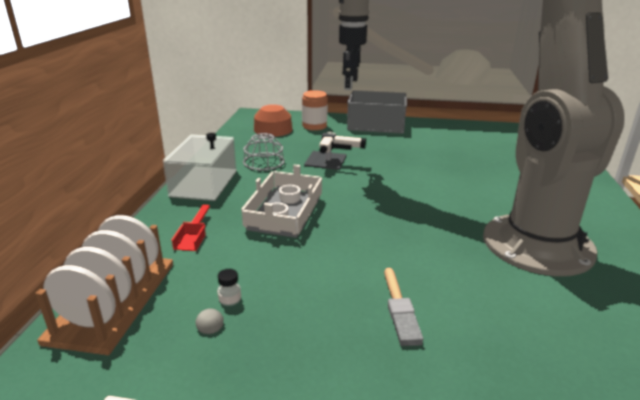

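Everything stands: the box is at (285,200) with both dishes in it, and the trigger is back. Before handing in, I'll check whether any reachable part of the shelf was never seen and could hide another dish.

Run:
```python
from h import *
X,Y=np.meshgrid(np.arange(-.1,.95,.02),np.arange(-.9,.92,.02));r=np.hypot(X,Y);ok=(r>.4)&(r<.95)
vis=np.zeros_like(ok);G=np.stack([X,Y,np.full_like(X,.014)],-1)
for n in('scene','side','wrist'):
    for c in (load(n+'0'),capture(n)):
        p=(G-c['xyz'])@att(c['attitude']);K=c['K'];w=p[...,2]>.05
        u=np.where(w,p[...,0]/p[...,2]*K[0,0]+K[0,2],-1);v=np.where(w,p[...,1]/p[...,2]*K[1,1]+K[1,2],-1)
        i=(u>=0)&(u<639)&(v>=0)&(v<399);d=np.where(i,c['depth'][np.clip(v,0,399).astype(int),np.clip(u,0,639).astype(int)],0)
        vis|=i&(d>p[...,2]-.012)
h=ok&~vis
h=cv2.morphologyEx(h.astype(np.uint8),cv2.MORPH_OPEN,np.ones((2,2)))
k,l,st,ce=cv2.connectedComponentsWithStats(h)
for i in range(1,k):
    m=l==i;print(st[i,4],X[m].min().round(2),X[m].max().round(2),Y[m].min().round(2),Y[m].max().round(2))
```

```text
10 0.34 0.42 -0.84 -0.82
29 0.4 0.5 -0.74 -0.66
8 -0.1 -0.08 -0.7 -0.64
8 0.62 0.66 -0.68 -0.64
76 0.82 0.94 -0.3 -0.08
30 0.84 0.92 0.26 0.42
557 -0.1 0.74 0.48 0.9
```

Scaled: 82 cm / 100 = 0.82, 76 cm / 100 = 0.76.

>>> servo_tool(moves="0 0.05 -0.03 0 0 0 8.5;0 0.1 -0.06 0 0 0 8.5;0 0.16 -0.08 0 0 0 8.5;0 0.22 -0.08 0 0 0 8.5;0 0.28 -0.08 0 0 0 8.5;0 0.34 -0.08 0 0 0 8.5;0 0.4 -0.08 0 0 0 8.5;0 0.46 -0.08 0 0 0 8.5;0 0.52 -0.08 0 0 0 8.5;0 0.58 -0.08 0 0 0 8.5;0 0.64 -0.08 0 0 0 8.5;0 0.7 -0.08 0 0 0 8.5;0 0.76 -0.08 0 0 0 8.5;0 0.82 -0.08 0 0 0 8.5;0 0.82 -0.08 0 0 0 8.5;0 0.82 -0.08 0 0 0 8.5;0 0.82 -0.08 0 0 0 8.5")

```text
clock: 51.0
position: [0.5349, 0.4539, 0.3104]
orientation: [0.134, 3.138, -0.001]
force: [0.7, 0.2, 0.5]
opening: 0.0851
grip_force: 0.0
```

Run:
```python
from h import *
c=capture('wrist');cv2.imwrite('pics/l.png',c['pixels']);P=pts(c);print(P[200,320],P[20,320],P[200,620],P[200,20])
dishes('wrist')
```

```text
[ 0.59409775  0.44790244 -0.00215211] [3.40531084e-01 4.70032531e-01 1.08084325e-04] [ 0.66974396  1.01935587 -0.09103719] [ 0.54889741 -0.01477741  0.0151903 ]
wrist [473.  97.] 436 ctr [0.4575 0.6797] rad 0.0265 ztop 0.039
wrist [450. 208.] 343 ctr [0.6177 0.6471] rad 0.0281 ztop 0.038
wrist [231. 222.] 290 ctr [0.6198 0.3004] rad 0.0204 ztop 0.036
wrist [275. 231.] 527 ctr [0.632  0.3746] rad 0.0186 ztop 0.028
wrist [ 29. 340.] 1026 ctr [ 0.8107 -0.102 ] rad 0.0413 ztop 0.038
```

View pics/l.png

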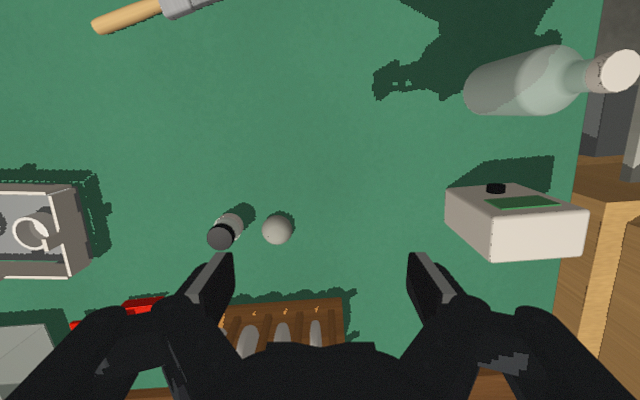

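The unseen area holds only a bottle (530,80) and a white scale-like box (515,215), and no dishes. Handing in.

```bash
python3 -c "
from station import ctrl;print(ctrl.job_done())"
```

```text
the job is handed in; nothing more can be done
None
```

I handed the job in at about 51 s; the hand-in returned no verdict: all four sides measured upright, both loose dishes found stand flat in the box, and the sprayer had two full squeezes and sprang back after the last one.

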